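Close the TLC tank and start the clock

ROBOT

A 6-joint arm with a two-finger parallel gripper is mounted at the origin on a cart in front of the work surface, level with it; the furniture and walls round the work are solid. World frame = base frame: x ahead of the robot, y to its left, z up, the work surface at z = 0. Lengths are in m, angles in rad, forces in N, time in s.
With the tool pointing down it reaches from about 0.325 to 0.85 m from the base axis. Payload 15.5 kg.
Tool frame: the origin (TCP) lies on the centre line of the jaws, within the pads' length; the fingertips stand env.tip_extent ahead of it and the grasp point (between the pads) is the TCP (env.tip_extent is the distance from the TCP to the fingertips, in m); z points along the fingers, y is the line along which they close (so a half turn about z gives the same grasp; the last joint's range is limited). The gripper opens to 91 mm and grips with 3 to 60 N. Pads are 32 mm wide; open, the fingers measure 118 mm over their backs; the gripper's body (76 mm by 178 mm) begins 60 mm behind the grasp point.
Start: joints at [-1.28, 0.494, 1.345, -0, 1.302, -0.096], TCP at [0.236, -0.579, 0.233] pointing down, gripper open.
Joint ranges: [-2.91, 2.91], [-0.82, 2.16], [0.22, 2.67], [-1.22, 4.37], [0.12, 2.79], [-3.08, 3.08]. Speed limits (rad/s): [1.89, 1.89, 2.57, 3.01, 3.01, 3.01].

INTERFACE

Orientations are given as a rotation vector (axis times angle).
In Python, from rig import env gives the robot as it stands. The module is installed in compiled form; this text tells all that it offers.
- The arm moves only by the tool drive_tool, never from a script. Its argument "motion" is a list of rows, each a list of 3 entries, a list of its own where there are three numbers: the shift along the tool's x, y, z in cm, then the turn, a rotation vector about the tool's x, y, z in degrees, then the gripper's target within -1 to 1 (shut at 1, half-way at 0, fully open at -1). In form: [[[tx, ty, tz], [ax, ay, az], claw], ...]. A call has 1 to 12 rows; each row shifts and turns the commanded pose from where the row before left it, along the tool's axes as they then stand; what a row does not reach is not made up. A row lasts 1/8 s, in which the tool goes at most 62.5 mm and 10.7 degrees, less where a joint would pass 70% of its speed; a pose out of reach is approached as far as the arm can. A call with a gripper value outside its range is refused whole. The fingers move at their own pace and stop on an object; "grip_force" is the grip in N (left out, the last holds). Time passes only in rows, so rows that do not move let the fingers close. It gives the time, the measured TCP pose, the force, the opening and the grip force at its end, in the units of the state.
- env.read_state(): the state, without advancing time (a new reading comes with each control period).
- env.camera(name): name is "scene" or "top" or "wrist"; returns a dict with "color" (480x640x3 uint8, blue, green, red), "camera_matrix" (3x3 intrinsics, pixels), "R" (3x3) and "t" (3): a world point X has camera coordinates R X + t. Camera axes: x right, y down, z forward; pixel columns grow to the right and rows downward; lengths in m; the calibration is good to about 2 mm. A picture is of the moment at which its call begins. There is no depth.
- env.finish_job(): hands the job in; it is judged then, once.
Trained networks look in the newest picture that a camera, given by its name, has taken for a name from the list of things; names that differ only in an ending like _2 or _b are one class to them, and where a whole thing is asked for, a point or a joint stands for the part that bears it (a point fixed in the world has none). Each returns a list of dicts, best first, with "conf" (0 to 1); they miss things now and then, are a little off and sometimes report something else, mostly with a low value. They report only what shows in the picture. A call takes as long as a camera call. They do not tell look-alikes from the thing itself.
- env.recognise(camera, thing): "centre" ([x, y, z] in m, in the coordinates of the camera as it stood for that picture, good to about 4 mm: the middle of the surface that is visible of it).
- env.outline_of(camera, thing): "mask" (480x640 bool, what is visible of it).
The state is a dict: "t": time; "joint_positions": joint angles; "joint_velocities": joint speeds; "joint_torque": joint torques, N m; "eef_pos": TCP position; "ee_rot": TCP orientation; "ft_force": force on the tool from outside, world axes, zero at the start; "wrist_torque": the same for the moment, N m; "grip_width": opening from 0.0 (shut) to 1.0 (fully open); "finger_force": force on a finger pad.
Only numpy, scipy, OpenCV 4.12 (cv2) and the standard library are available. Lean on these libraries where they do the work, as an engineer would, in place of code of your own. Each camera call takes 0.05 s, during which the arm holds its last target. There are 200 camera calls.

TASK

The TLC plate is in its developing tank: gently push its glass cover along the rim, at the knob or at an edge, without gripping or lifting it, until it sits square and centred over the tank and closes the mouth. Then start the run by pressing, with a fingertip, the timer's start button, the right-hand one of its three (seen with the buttons nearest you and the display beyond). Leave the tank, the timer and the other glassware and tools where they stand.

Things in the scene. Friction and masses are not known exactly. Their poses are not given: they have to be found in the camera images.
- tank: rectangular open glass tank standing on the table: 80 mm along its x, 130 mm along its y, 110 mm high, walls 5 mm, 1.6 kg, loose but heavy enough to stand still while the cover slides. Origin: centre of its underside, z up.
- cover: flat glass cover lying on the tank's rim, 98 (x) x 148 (y) x 6 mm, 0.26 kg, loose; at the start 35 to 55 mm off centre, mostly along the tank's -y, and turned up to 0.22 rad. Slides with 1 to 3 N; a push at a corner of its overhanging short edge turns it by about 0.01 rad per mm. Origin: centre of its underside. Home: straight above the tank's origin, 110 mm higher, y axes parallel.
- cover_knob (a point): middle of the cover's knob, on the cover's centre line: an upright round black knob 26 mm in diameter and 24 mm high that stands on the cover's upper face. The point is half-way up it, 12 mm above the upper face and 18 mm above the cover's underside.
- timer: white lab timer lying loose on the table, 60 x 60 mm, top face 18 mm high, 55 g. Origin: centre of its underside, z up; the display is toward its +x and the row of three round buttons is 12 mm toward its -x from the centre, the buttons 16 mm apart along its y.
- start_button (a point): middle of the top of the start button, 22 mm above the table: 11.6 mm in diameter, the outer one of the row on the timer's -y side (12 mm toward -x and 16 mm toward -y from the timer's centre); the next button's edge is 10 mm from its middle, toward +y. Pressed straight down; 5 N is enough.
- timer_button2 (a joint): travel of the start button in m: 0 up, 0.0012 fully pressed; springs back.
- solvent_bottle: closed glass bottle, 54 mm wide, 106 mm high, a bystander; origin: centre of its underside.
- small_beaker: glass beaker, 52 mm wide, 66 mm high, a bystander; origin: centre of its underside.
- measuring_cylinder: glass measuring cylinder, foot 60 mm wide, 162 mm high, a bystander; origin: centre of its underside.
- vial_left: capped sample vial, 23 mm wide, 48 mm high, a bystander; origin: centre of its underside.
- vial_right: capped sample vial, 23 mm wide, 48 mm high, a bystander; origin: centre of its underside.
- tweezers: steel tweezers lying flat, 19 x 131 x 9 mm, long along its y, a bystander; origin: centre of its underside.
- marker: marker pen lying flat, 18 x 130 x 18 mm, long along its y, a bystander; origin: centre of its underside.
Mind the look-alikes: they are no part of the job. Leave any blue look-alike of the timer alone.

How it is judged:
On the way, in this order (a step that is already met when the one before it is completed fails the run):
1. the cover lies square and centred on the tank (x of cover_knob in the frame of tank between -0.007 and 0.007 m and y of cover_knob in the frame of tank between -0.007 and 0.007 m and angle between the y axis of cover and the y axis of tank, either way round below 0.1 rad and z of cover_knob in the frame of tank between 0.122 and 0.132 m), for 0.2 s.
2. then the timer's start button is pressed (value of joint timer_button2 above 0.0008 m), for 0.05 s.
At the end, for the whole second after the job is handed in: The cover lies flat and at rest on the rim, its centre within 7 mm of the tank's along both of the tank's horizontal axes, turned less than 0.1 rad from it; the start button was pressed at least 0.8 mm after that and let go; the timer lies flat on the table (all of step 1 and linear speed of cover below 0.01 m/s and angle between each of cover, tank's own z axis and vertical below 0.03 rad and height (world z) of timer below 0.006 m and angle between timer's own z axis and vertical below 0.05 rad and value of joint timer_button2 below 0.0005 m); the robot touches nothing.
It fails at once if the cover is lifted or tipped off the rim (z of cover_knob in the frame of tank above 0.138 m or z of cover_knob in the frame of tank below 0.115 m or angle between cover's own z axis and vertical above 0.12 rad).
It fails at once if the cover is gripped or pushed hard (more than 15 N between fingers and cover) (contact force between the fingers and cover above 15 N).
It fails at once if the tank is shifted by more than 20 mm (distance of tank from where it was at the start of the episode above 0.02 m).
It fails at once if the timer is lifted, or shifted by more than 30 mm (height (world z) of timer above 0.012 m or distance of timer from where it was at the start of the episode above 0.03 m).
It fails at once if a bystander is shifted by more than 30 mm (distance of any of solvent_bottle, small_beaker, measuring_cylinder, vial_left, vial_right, tweezers, marker from where it was at the start of the episode above 0.03 m).
It also fails if it takes over 61 s, if anything falls off the work surface, if the arm or the gripper's body presses on something with over 40 N, if the wrist force passes 120 N, or if a joint passes its speed limit or range.

## Working session

There is one attempt and no reset: what is moved stays moved. The work goes in short steps, Python scripts to look and compute and a tool call to move; the robot and the scene stay as the last step left them, time stands still between calls to the robot, and variables do not carry over. Pictures are saved under pics/ and viewed, at most 10 in all, crops included, and the job is handed in when it is done.

Besides the shell and the picture viewer there is one more tool, called by a JSON object that holds its "method" and its "body". drive_tool: Moves the arm, as the interface text tells. Its arguments: {"type":"object","properties":{"motion":{"type":"array"},"grip_force":{"type":"number"}},"required":["motion"]}

```bash
mkdir -p pics; cat > h.py <<'E'
import numpy as np, cv2
from rig import env
def world(c,p):
    return c["R"].T@(np.array(p)-c["t"])
def pix2w(c,u,v,z):
    d=c["R"].T@np.linalg.inv(c["camera_matrix"])@np.array([u,v,1.]); o=-c["R"].T@c["t"]
    return o+d*(z-o[2])/d[2]
def proj(c,X):
    p=c["camera_matrix"]@(c["R"]@np.array(X)+c["t"]); return p[:2]/p[2]
E
python3 - <<'E'
from h import *
s=env.read_state(); print(s["eef_pos"],s["ee_rot"],s["t"],env.tip_extent)
for n in ["scene","top"]:
    c=env.camera(n); cv2.imwrite(f"pics/{n}0.png",c["color"]); print(n,-c["R"].T@c["t"])
    for th in ["tank","cover","cover_knob","timer","start_button","solvent_bottle","small_beaker","measuring_cylinder","vial_left","tweezers","marker"]:
        print(th,[(round(r["conf"],2),world(c,r["centre"]).round(3).tolist()) for r in env.recognise(n,th)[:3]])
E
```

```text
[ 0.23565213 -0.57851228  0.23236116] [-3.08190962e+00 -6.03475241e-01  1.59725168e-04] 0.0 0.019
scene [ 0.10950913 -1.13141189  0.7013063 ]
tank [(0.6, [0.506, -0.134, 0.044])]
cover [(0.89, [0.522, -0.13, 0.117])]
cover_knob [(0.67, [0.528, -0.131, 0.112])]
timer [(0.9, [0.499, -0.346, 0.018]), (0.81, [0.497, -0.47, 0.014])]
start_button [(0.72, [0.496, -0.35, 0.014]), (0.58, [0.504, -0.476, 0.019])]
solvent_bottle [(0.96, [0.637, -0.24, 0.058]), (0.4, [0.645, -0.426, 0.058])]
small_beaker [(0.58, [0.679, 0.031, 0.043])]
measuring_cylinder [(0.63, [0.647, -0.421, 0.064])]
vial_left [(0.73, [0.658, -0.319, 0.035]), (0.29, [0.506, -0.135, 0.048]), (0.17, [0.499, -0.35, 0.014])]
tweezers []
marker []
top [ 0.36049352 -0.19340754  1.16463132]
tank [(0.84, [0.525, -0.024, 0.074]), (0.5, [0.685, 0.057, 0.032])]
cover [(0.77, [0.53, -0.115, 0.117])]
cover_knob [(0.91, [0.528, -0.115, 0.116])]
timer [(0.86, [0.504, -0.459, 0.018]), (0.59, [0.498, -0.337, 0.018]), (0.21, [0.377, 0.049, 0.018])]
start_button [(0.63, [0.505, -0.459, 0.018]), (0.57, [0.497, -0.34, 0.017])]
solvent_bottle [(0.86, [0.634, -0.225, 0.079])]
small_beaker [(0.59, [0.69, 0.055, 0.032]), (0.58, [0.5, -0.339, 0.016])]
measuring_cylinder [(0.57, [0.644, -0.406, 0.013])]
vial_left [(0.69, [0.662, -0.305, 0.042])]
tweezers []
marker [(0.66, [0.373, 0.054, 0.019])]
```

View pics/top0.png

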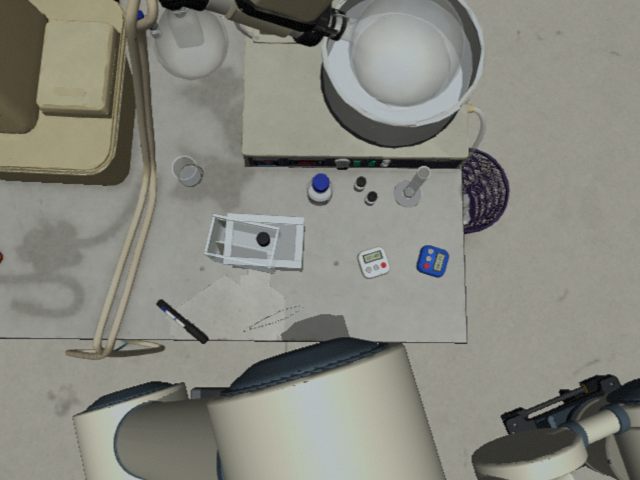

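View pics/scene0.png

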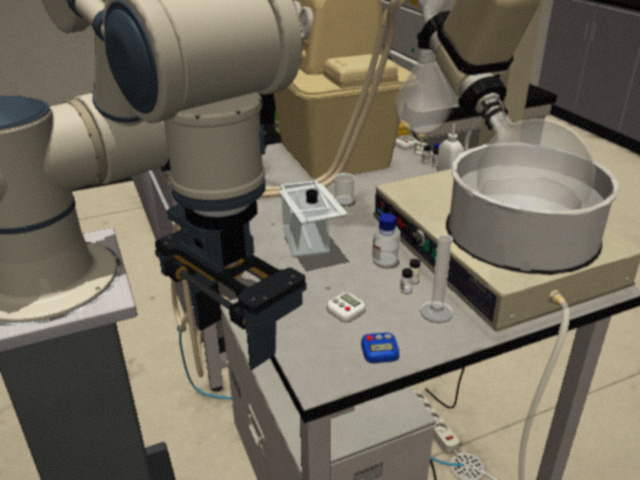

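The top view shows the tank at about (240,240) with the cover displaced to the right (-y), its knob at (263,239). The white timer is at (373,262) with its red right-hand button at about (384,265). The blue look-alike is at (433,261).

```bash
python3 - <<'E'
from h import *
im=cv2.imread("pics/top0.png")
a=cv2.resize(im[205:280,195:315],None,fx=6.5,fy=6.5,interpolation=cv2.INTER_CUBIC)
cv2.imwrite("pics/crop1.png",a)
E
```

```text
(no output)
```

View pics/crop1.png

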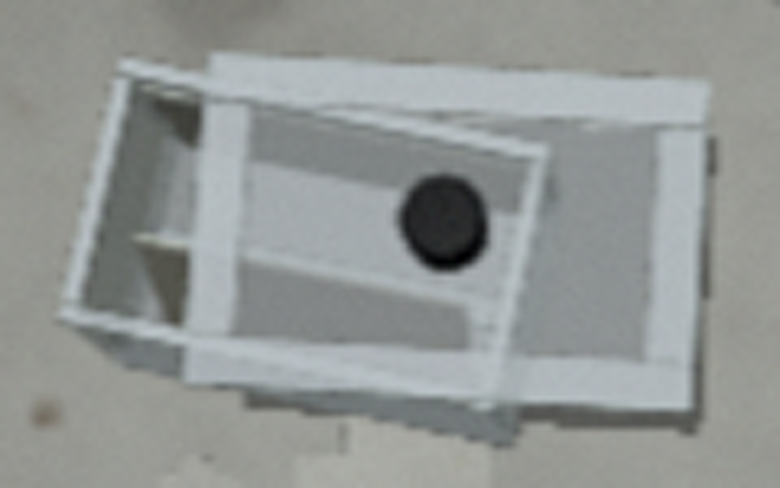

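The crop shows the tank's rim corners at (123,62), (548,148), (490,403), (63,315), and the cover's corners at (212,55), (708,83), (692,408), (186,380).

```bash
cat >> h.py <<'E'
def fit(P):  # P order: (+y,+x),(-y,+x),(-y,-x),(+y,-x) 
    P=np.array(P)[:,:2]; c=P.mean(0); yv=(P[0]+P[3]-P[1]-P[2])/2; xv=(P[0]+P[1]-P[2]-P[3])/2
    return c,np.linalg.norm(xv),np.linalg.norm(yv),np.arctan2(-yv[0],yv[1]),np.arctan2(xv[1],xv[0])
E
python3 - <<'E'
from h import *
c=env.camera("top")
f=lambda p,z:pix2w(c,195+(p[0]+.5)/6.5-.5,205+(p[1]+.5)/6.5-.5,z)
print(fit([f(p,.11) for p in [(123,62),(548,148),(490,403),(63,315)]]))
print(fit([f(p,.116) for p in [(212,55),(708,83),(692,408),(186,380)]]))
print(f((443,222),.140))
print([pix2w(c,u,v,.018).round(4) for u,v in [(373,262),(384,265)]])
E
```

```text
(array([ 0.52931068, -0.0765527 ]), np.float64(0.07691559811886257), np.float64(0.12750794921523026), np.float64(-0.19240321466343724), np.float64(-0.19850051385334613))
(array([ 0.52907019, -0.11896553]), np.float64(0.09588913243656007), np.float64(0.1459466151085328), np.float64(-0.04547884526674351), np.float64(-0.04220150894113422))
[ 0.52760262 -0.11875057  0.14      ]
[array([ 0.5015, -0.3377,  0.018 ]), array([ 0.4955, -0.3603,  0.018 ])]
```

{"method": "drive_tool", "body": {"motion": [[[4.1,-2.4,0],[0,0,0],0],[[4.1,-2.4,0],[0,0,0],0],[[4.1,-2.4,0],[0,0,0],0],[[4.1,-2.4,0],[0,0,0],0],[[4.1,-2.4,0],[0,0,0],0],[[4.1,-2.4,0],[0,0,0],0],[[4.1,-2.4,0],[0,0,0],0],[[4.1,-2.4,0],[0,0,0],0],[[4.1,-2.4,0],[0,0,0],0]]}}

```text
t: 2.38
eef_pos: [0.4969, -0.2383, 0.2331]
ee_rot: [3.083, 0.604, 0.0]
ft_force: [1.1, -1.1, 1.2]
grip_width: 0.501
finger_force: 0.0
```

{"method": "drive_tool", "body": {"motion": [[[0,0,0],[0,0,-9.5],0],[[0,0,0],[0,0,-9.5],0],[[0,0,0],[0,0,-9.5],0],[[0,0,0],[0,0,-9.5],0],[[0,0,0],[0,0,-9.5],0],[[0,0,0],[0,0,-9.2],0],[[0,0,0],[0,0,0],0],[[0,0,0],[0,0,0],0]]}}

```text
t: 3.38
eef_pos: [0.496, -0.2396, 0.2329]
ee_rot: [2.43, 1.991, -0.0]
ft_force: [0.8, -0.7, 0.3]
grip_width: 0.501
finger_force: 0.0
```

```bash
cat >> h.py <<'E'
def tool():
    s=env.read_state(); R=cv2.Rodrigues(np.array(s["ee_rot"]))[0]
    print("t",s["t"],"pos",s["eef_pos"].round(4),"xang",np.degrees(np.arctan2(R[1,0],R[0,0])).round(2),"z",R[:,2].round(3),"F",np.round(s["ft_force"],2),"w",s["grip_width"]); return s["eef_pos"],R
E
python3 - <<'E'
from h import *
p,R=tool()
print("to start (cm):",100*R.T@(np.array([.498,-.237,.22])-p))
c=env.camera("wrist"); cv2.imwrite("pics/w1.png",c["color"])
for th in ["tank","cover_knob"]: print(th,[(round(r["conf"],2),world(c,r["centre"]).round(3)) for r in env.recognise("wrist",th)[:2]])
E
```

```text
t 3.375 pos [ 0.496  -0.2396  0.2329] xang 78.64 z [ 0. -0. -1.] F [ 0.82 -0.75  0.35] w 0.5011286277724785
to start (cm): [0.29358965 0.14089819 1.29238374]
tank [(0.49, array([ 0.384, -0.123,  0.003]))]
cover_knob [(0.55, array([ 0.525, -0.125,  0.117]))]
```

View pics/w1.png

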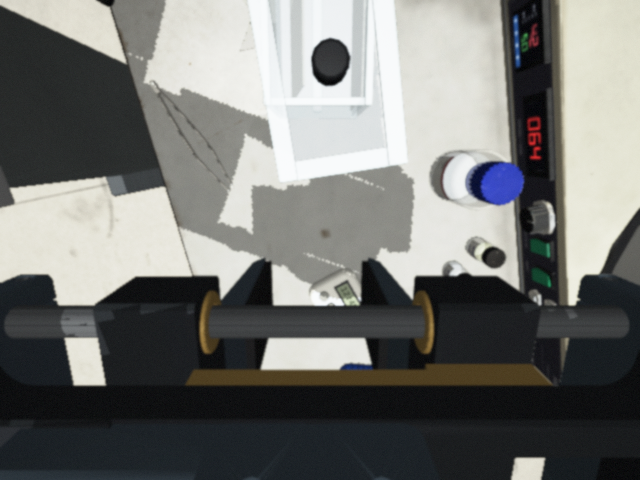

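The wrist view looks along +tool x. The cover's free edge runs from (280,180) to (408,162), straight ahead of the fingers, and the space below them is free. Next I descend and push with both fingertips.

{"method": "drive_tool", "body": {"motion": [[[0,0.1,4],[0,0,0],0],[[0,0,4],[0,0,0],0],[[0,0,3.3],[0,0,0],0],[[0.5,0,0],[0,0,0],0],[[0.7,0,0],[0,0,0],0],[[0.7,0,0],[0,0,0],0],[[0.5,0,0],[0,0,0],0],[[0.4,0,0],[0,0,0],0],[[0.4,0,0],[0,0,0],0],[[0.3,0,0],[0,0,0],0]]}}

```text
t: 4.78
eef_pos: [0.5038, -0.2053, 0.12]
ee_rot: [2.426, 1.995, -0.0]
ft_force: [-1.7, -1.0, 1.8]
grip_width: 0.501
finger_force: 1.0
```

{"method": "drive_tool", "body": {"motion": [[[0.4,0,0],[0,0,0],0],[[0.4,0,0],[0,0,0],0],[[0.4,0,0],[0,0,0],0],[[0.4,0,0],[0,0,0],0],[[0.4,0,0],[0,0,0],0],[[0.4,0,0],[0,0,0],0],[[0.4,0,0],[0,0,0],0]]}}

```text
t: 5.65
eef_pos: [0.5093, -0.1777, 0.1199]
ee_rot: [2.427, 1.995, 0.0]
ft_force: [0.0, -1.1, -0.6]
grip_width: 0.502
finger_force: 0.6
```

```bash
python3 - <<'E'
from h import *
p,R=tool()
print("remaining to u=-.09 (cm):",100*R.T@(np.array([.5118,-.1649,.119])-p))
c=env.camera("top"); im=c["color"]
a=cv2.resize(im[205:280,195:315],None,fx=6.5,fy=6.5,interpolation=cv2.INTER_CUBIC)
w=cv2.resize(env.camera("wrist")["color"][0:240,150:510],(500,333))
cv2.imwrite("pics/crop2.png",a); cv2.imwrite("pics/w2.png",w)
print([(r["conf"],world(c,r["centre"])) for r in env.recognise("top","cover_knob")[:1]])
E
```

```text
t 5.65 pos [ 0.5093 -0.1777  0.1199] xang 78.86 z [ 0.  0. -1.] F [ 0.04 -1.11 -0.59] w 0.5018948197639987
remaining to u=-.09 (cm): [ 1.30313465 -0.0024412   0.09057895]
[(0.68, array([ 0.51764479, -0.07072101,  0.11697289]))]
```

View pics/crop2.png

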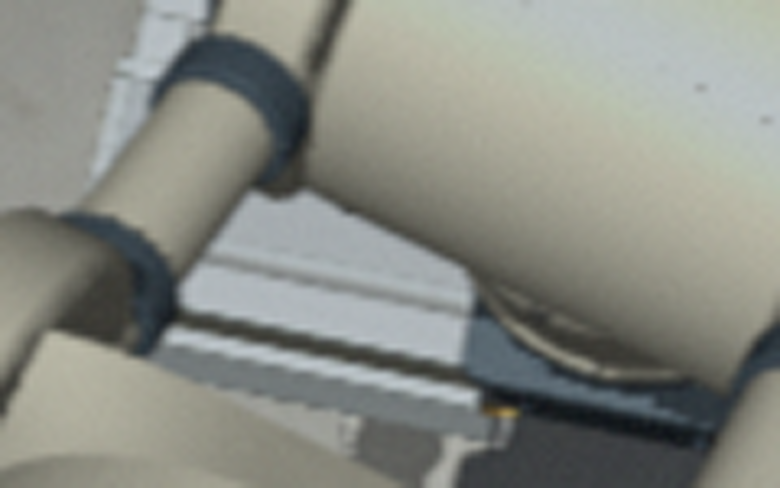

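The arm hides most of the cover here. The tank's near (-x) rim is uncovered, so the cover sits toward +x. I'll finish the push along y, back off and rise, then look.

{"method": "drive_tool", "body": {"motion": [[[0.4,0,0],[0,0,0],0],[[0.4,0,0],[0,0,0],0],[[0.3,0,0],[0,0,0],0],[[0.1,0,0],[0,0,0],0],[[0,0,0],[0,0,0],0],[[-1,0,0],[0,0,0],0],[[-3,0,0],[0,0,0],0],[[-4,0,-4],[0,0,0],0],[[-3,0,-5],[0,0,0],0],[[0,0,-5],[0,0,0],0],[[0,0,-2],[0,0,0],0],[[0,0,0],[0,0,0],0]]}}

```text
t: 7.3
eef_pos: [0.4905, -0.2751, 0.2813]
ee_rot: [2.425, 1.993, 0.001]
ft_force: [-0.1, -0.1, 1.1]
grip_width: 0.5
finger_force: 0.0
```

```bash
python3 - <<'E'
from h import *
p,R=tool()
c=env.camera("wrist"); w=c["color"]
cv2.imwrite("pics/w3.png",w)
print([(r["conf"],world(c,r["centre"])) for r in env.recognise("wrist","cover_knob")[:1]])
np.savez("w3.npz",**{k:np.array(v) for k,v in c.items()})
E
```

```text
t 7.3 pos [ 0.4905 -0.2751  0.2813] xang 78.83 z [ 0.002 -0.002 -1.   ] F [-0.09 -0.13  1.07] w 0.5003525936908172
[(0.83, array([ 0.53704577, -0.12100527,  0.11708828]))]
```

View pics/w3.png

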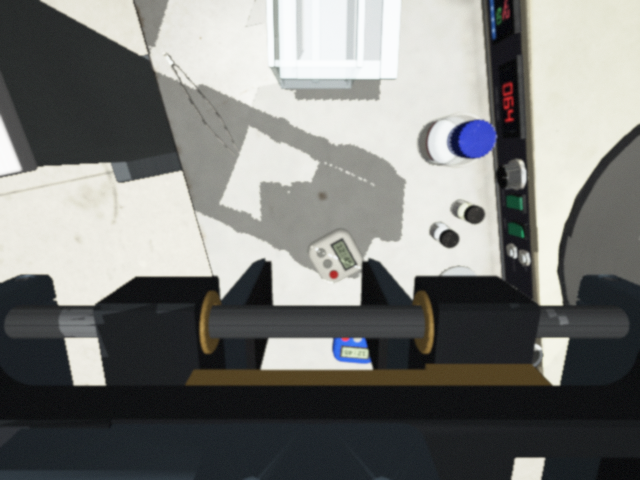

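The cover is square now: its near edge runs from (280,79) to (397,79). It is offset to the right (+x'), with the tank's left rim exposed at column 270.

```bash
python3 - <<'E'
from h import *
c=dict(np.load("w3.npz"))
T=np.array([.5293,-.0766]); ex=np.array([.981,-.194]); ey=np.array([.194,.981])
for u,v,z in [(280,79,.116),(397,79,.116),(397,0,.116),(267,0,.11),(272,78,.11)]:
    w=pix2w(c,u,v,z); d=w[:2]-T; print((u,v),w.round(4),"tank frame",(d@ex).round(4),(d@ey).round(4))
for x in (.115,.064): 
    print(x,T+x*ex, T+x*ex-0*ey)
E
```

```text
(280, 79) [ 0.4871 -0.143   0.116 ] tank frame -0.0285 -0.0733
(397, 79) [ 0.5831 -0.1619  0.116 ] tank frame 0.0693 -0.0733
(397, 0) [ 0.591  -0.1045  0.116 ] tank frame 0.066 -0.0154
(267, 0) [ 0.4894 -0.0822  0.11  ] tank frame -0.038 -0.0133
(272, 78) [ 0.4803 -0.1397  0.11  ] tank frame -0.0358 -0.0715
0.115 [ 0.642115 -0.09891 ] [ 0.642115 -0.09891 ]
0.064 [ 0.592084 -0.089016] [ 0.592084 -0.089016]
```

{"method": "drive_tool", "body": {"motion": [[[4,2.1,0],[0,0,0],-0.5],[[4,2.1,0],[0,0,0],-0.5],[[4,2.1,0],[0,0,0],-0.5],[[4,2.1,0],[0,0,0],-0.5],[[4.2,2,0],[0,0,0],-0.5]]}}

```text
t: 8.02
eef_pos: [0.6316, -0.0948, 0.2782]
ee_rot: [-2.425, -1.994, 0.002]
ft_force: [-0.4, -0.5, -0.4]
grip_width: 0.747
finger_force: 0.0
```

{"method": "drive_tool", "body": {"motion": [[[0,0,0],[0,0,-10],-0.5],[[0,0,0],[0,0,-10],-0.5],[[0,0,0],[0,0,-10],-0.5],[[0,0,0],[0,0,-10],-0.5],[[0,0,0],[0,0,-10],-0.5],[[0,0,0],[0,0,-10],-0.5],[[0,0,0],[0,0,-10],-0.5],[[0,0,0],[0,0,-10],-0.5],[[0,0,0],[0,0,-10],-0.5],[[0,0,0],[0,0,0],-0.5],[[0,0,0],[0,0,0],-0.5]]}}

```text
t: 9.4
eef_pos: [0.631, -0.096, 0.2791]
ee_rot: [-0.311, -3.125, -0.0]
ft_force: [-0.4, -0.7, 0.1]
grip_width: 0.749
finger_force: 0.0
```

```bash
python3 - <<'E'
from h import *
p,R=tool()
print("to start (cm):",100*R.T@(np.array([.632,-.097,.119])-p), env.read_state()["joint_positions"].round(2))
c=env.camera("wrist"); w=c["color"]
cv2.imwrite("pics/w4.png",w)
print([(r["conf"],world(c,r["centre"])) for r in env.recognise("wrist","cover_knob")[:1]])
np.savez("w4.npz",**{k:np.array(v) for k,v in c.items()})
E
```

```text
t 9.4 pos [ 0.631  -0.096   0.2791] xang 168.62 z [-0.001  0.    -1.   ] F [-0.37 -0.73  0.05] w 0.7494406862726164
to start (cm): [-0.13530719 -0.08162303 16.00584036] [-0.24  0.48  1.25  0.    1.42 -1.62]
[(0.79, array([ 0.54237519, -0.07924004,  0.11537799]))]
```

View pics/w4.png

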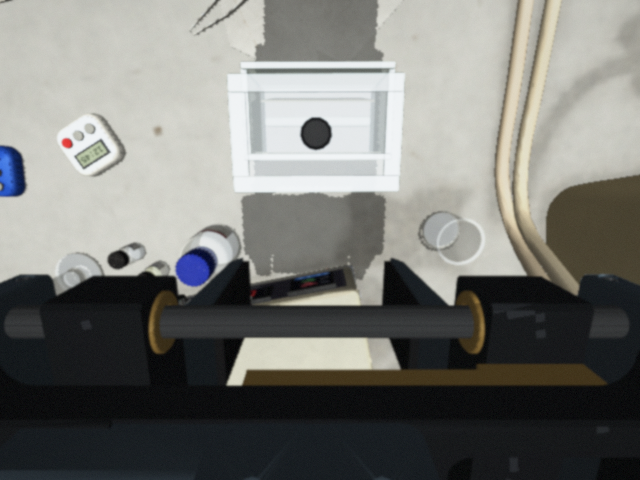

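The view shows the cover's corners at (228,74), (405,74), (400,190), (234,191). The tank's far rim edge runs from (241,62) to (396,64), and the hotplate's corner is at (352,268).

```bash
python3 - <<'E'
from h import *
c=dict(np.load("w4.npz"))
T=np.array([.5293,-.0766]); ex=np.array([.981,-.194]); ey=np.array([.194,.981])
for u,v,z in [(228,74,.116),(405,74,.116),(400,190,.116),(234,191,.116),(316,133,.14),(241,62,.11),(396,64,.11),(385,157,.11),(247,157,.11),(352,268,0),(357,292,.1),(357,292,.06)]:
    w=pix2w(c,u,v,z); d=w[:2]-T; print((u,v),w.round(4),"tank frame",(d@ex).round(4),(d@ey).round(4))
E
```

```text
(228, 74) [ 0.4879 -0.1412  0.116 ] tank frame -0.0281 -0.0714
(405, 74) [0.5168 0.0025 0.116 ] tank frame -0.0276 0.0751
(400, 190) [ 0.6108 -0.0149  0.116 ] tank frame 0.068 0.0763
(234, 191) [ 0.5823 -0.1608  0.116 ] tank frame 0.0683 -0.0723
(316, 133) [ 0.5493 -0.0793  0.14  ] tank frame 0.0201 0.0013
(241, 62) [ 0.4797 -0.1292  0.11  ] tank frame -0.0385 -0.0613
(396, 64) [ 0.5068 -0.0023  0.11  ] tank frame -0.0365 0.0686
(385, 157) [ 0.58   -0.0227  0.11  ] tank frame 0.0393 0.0627
(247, 157) [ 0.5557 -0.1433  0.11  ] tank frame 0.0388 -0.0603
(352, 268) [ 0.7155 -0.0652  0.    ] tank frame 0.1804 0.0473
(357, 292) [ 0.7065 -0.0686  0.1   ] tank frame 0.1723 0.0422
(357, 292) [ 0.7238 -0.0669  0.06  ] tank frame 0.1889 0.0472
```

{"method": "drive_tool", "body": {"motion": [[[0,0,4],[0,0,0],-0.5],[[0,0,4],[0,0,0],-0.5],[[0,0,4],[0,0,0],-0.5],[[0,0,3.5],[0,0,0],-0.5],[[0,0,0.5],[0,0,0],-0.5],[[0.6,0,0],[0,0,0],-0.5],[[0.6,0,0],[0,0,0],-0.5],[[0.4,0,0],[0,0,0],-0.5],[[0.4,0,0],[0,0,0],-0.5],[[0.4,0,0],[0,0,0],-0.5]]}}

```text
t: 10.75
eef_pos: [0.6082, -0.0915, 0.1205]
ee_rot: [0.305, 3.125, -0.0]
ft_force: [1.8, -1.6, 2.8]
grip_width: 0.75
finger_force: 1.6
```

{"method": "drive_tool", "body": {"motion": [[[0.4,0,0],[0,0,0],-0.5],[[0.4,0,0],[0,0,0],-0.5],[[0.4,0,0],[0,0,0],-0.5],[[0.15,0,0],[0,0,0],-0.5],[[0,0,0],[0,0,0],-0.5]]}}

```text
t: 11.38
eef_pos: [0.5941, -0.0887, 0.1198]
ee_rot: [-0.305, -3.126, -0.0]
ft_force: [0.9, -1.2, 0.9]
grip_width: 0.751
finger_force: 0.3
```

{"method": "drive_tool", "body": {"motion": [[[-1,0,0],[0,0,0],-0.5],[[-2.7,0,0],[0,0,0],-0.5],[[0,0,-5],[0,0,0],-0.5],[[0,0,-5],[0,0,0],-0.5],[[0,0,-5],[0,0,0],-0.5],[[0,0,-1],[0,0,0],-0.5],[[0,0,0],[0,0,0],-0.5],[[0,0,0],[0,0,0],-0.5]]}}

```text
t: 12.38
eef_pos: [0.6303, -0.0958, 0.2782]
ee_rot: [-0.305, -3.124, -0.001]
ft_force: [-0.5, 0.7, 0.2]
grip_width: 0.751
finger_force: 0.0
```

```bash
python3 - <<'E'
from h import *
p,R=tool()
c=env.camera("wrist"); w=c["color"]
cv2.imwrite("pics/w5.png",cv2.resize(w[40:220,200:440],None,fx=3.3,fy=3.3,interpolation=cv2.INTER_CUBIC))
np.savez("w5.npz",**{k:np.array(v) for k,v in c.items()})
E
```

```text
t 12.375 pos [ 0.6303 -0.0958  0.2782] xang 168.86 z [-0.003  0.001 -1.   ] F [-0.55  0.7   0.24] w 0.7508859352922688
```

View pics/w5.png

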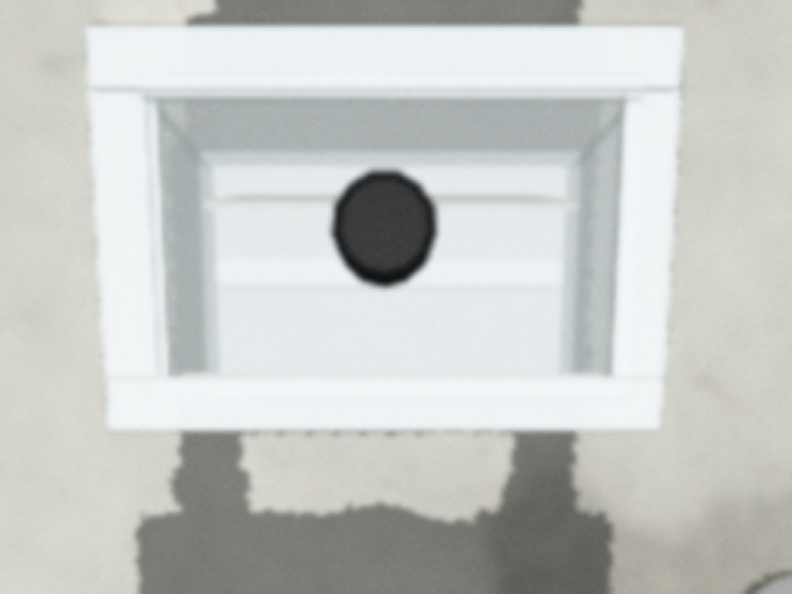

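The cover appears square over the tank: its outer corners are at crop (87,28), (683,28), (662,430), (107,430). The inner floor corners show at about (207,153) and (580,153). I'll check these against the model.

```bash
python3 - <<'E'
from h import *
c=dict(np.load("w5.npz"))
T=np.array([.5293,-.0766]); ex=np.array([.981,-.194]); ey=np.array([.194,.981])
f=lambda p:(200+(p[0]+.5)/3.3-.5,40+(p[1]+.5)/3.3-.5)
for p,z in [((87,28),.116),((683,28),.116),((662,430),.116),((107,430),.116),((384,226),.14),((207,153),.005),((580,153),.005),((213,165),.005),((572,165),.005)]:
    d=pix2w(c,*f(p),z)[:2]-T; print(p,z,"tank frame",(d@ex).round(4),(d@ey).round(4))
for a,b,z in [(-.035,-.06,.005),(-.035,.06,.005),(-.035,-.06,.0),(-.035,.06,.11),(-.035,-.06,.11)]:
    X=np.r_[T+a*ex+b*ey,z]; q=proj(c,X); print((a,b,z),((q-[200,40])*3.3).round(0))
im=env.camera("top"); print([(round(r["conf"],2),world(im,r["centre"]).round(4)) for th in ["tank","cover","cover_knob"] for r in env.recognise("top",th)[:1]])
E
```

```text
(87, 28) 0.116 tank frame -0.048 -0.0721
(683, 28) 0.116 tank frame -0.0481 0.0746
(662, 430) 0.116 tank frame 0.049 0.0752
(107, 430) 0.116 tank frame 0.0491 -0.0729
(384, 226) 0.14 tank frame 0.0006 0.001
(207, 153) 0.005 tank frame -0.0385 -0.0594
(580, 153) 0.005 tank frame -0.0385 0.0679
(213, 165) 0.005 tank frame -0.0347 -0.0575
(572, 165) 0.005 tank frame -0.0347 0.0653
(-0.035, -0.06, 0.005) [204. 163.]
(-0.035, 0.06, 0.005) [555. 163.]
(-0.035, -0.06, 0.0) [207. 165.]
(-0.035, 0.06, 0.11) [615.  91.]
(-0.035, -0.06, 0.11) [143.  90.]
[(0.9, array([ 0.5199, -0.1084,  0.1159])), (0.55, array([ 0.5196, -0.1091,  0.1172]))]
```

The cover is centred within about 3 mm and square, so now the timer. I'll measure the red button and the timer body in the pictures already taken.

```bash
python3 - <<'E'
from h import *
top=env.camera("top")
for n,c,roi in [("w3",dict(np.load("w3.npz")),(300,225,370,290)),("w5",dict(np.load("w5.npz")),(45,100,140,190)),("top",top,(350,240,400,285))]:
    x0,y0,x1,y1=roi; im=c["color"][y0:y1,x0:x1].astype(int); b,g,r=im[...,0],im[...,1],im[...,2]
    v,u=np.nonzero((r>g+60)&(r>b+60)); P=pix2w(c,u.mean()+x0,v.mean()+y0,.022)
    hsv=cv2.cvtColor(c["color"][y0:y1,x0:x1],cv2.COLOR_BGR2HSV)
    print(n,"red n",len(u),P.round(4),"px",u.mean()+x0,v.mean()+y0)
c=dict(np.load("w5.npz"))["color"][90:200,35:145]; a=cv2.resize(c,None,fx=3.6,fy=3.6,interpolation=cv2.INTER_CUBIC)
c=dict(np.load("w3.npz"))["color"][220:290,295:365]; b=cv2.resize(c,(396,396),interpolation=cv2.INTER_CUBIC)
cv2.imwrite("pics/tm.png",np.hstack([a,b]))
E
```

```text
w3 red n 52 [ 0.4979 -0.3556  0.022 ] px 333.4230769230769 274.36538461538464
w5 red n 79 [ 0.4982 -0.3551  0.022 ] px 66.15189873417722 142.63291139240505
top red n 20 [ 0.4956 -0.3582  0.022 ] px 383.25 264.75
```

View pics/tm.png

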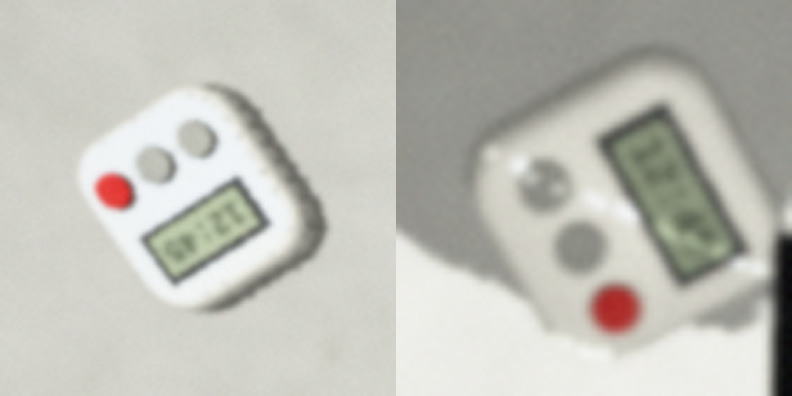

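Red (start) is the right-hand button: left crop (115,190), with the grey ones running to (197,138). The button is at about (0.498, -0.3555), and the timer's yaw is about 21°.

{"method": "drive_tool", "body": {"motion": [[[1.3,-4.7,0],[0,0,0],1],[[1.3,-4.8,0],[0,0,0],1],[[1.3,-4.7,0],[0,0,0],1],[[1.3,-4.8,0],[0,0,0],1],[[1.2,-4.7,0],[0,0,0],1],[[1.2,-4.8,0],[0,0,0],1],[[0,0,0],[0,0,-8],1],[[0,0,0],[0,0,-8],1],[[0,0,0],[0,0,-8],1],[[0,0,0],[0,0,-8],1],[[0,0,0],[0,0,0],1]]}}

```text
t: 14.05
eef_pos: [0.5012, -0.3609, 0.2798]
ee_rot: [0.568, -3.09, -0.0]
ft_force: [-0.8, 0.2, 0.6]
grip_width: 0.007
finger_force: 0.0
```

{"method": "drive_tool", "body": {"motion": [[[0,0,4],[0,0,0],1],[[0,0,5],[0,0,0],1],[[0,0,5],[0,0,0],1],[[0,0,4],[0,0,0],1],[[0,0,2],[0,0,0],1],[[0,0,0],[0,0,0],1],[[0,0,0],[0,0,0],1]]}}

```text
t: 14.92
eef_pos: [0.5017, -0.3612, 0.0809]
ee_rot: [-0.566, 3.089, -0.001]
ft_force: [0.5, -0.4, 1.0]
grip_width: 0.008
finger_force: 0.0
```

```bash
python3 - <<'E'
from h import *
p,R=tool()
print("to button TCP (cm):",100*R.T@(np.array([.500,-.361,.041])-p))
a=env.camera("scene")["color"][260:380,290:450]; c=env.camera("wrist"); b=c["color"][120:480]
im=c["color"].astype(int); v,u=np.nonzero((im[...,2]>im[...,1]+60)&(im[...,2]>im[...,0]+60)); print("red in wrist",len(u), u.mean() if len(u) else 0, v.mean() if len(v) else 0)
cv2.imwrite("pics/press.png",np.vstack([cv2.resize(a,(400,300)),cv2.resize(b,(400,225))]))
E
```

```text
t 14.925 pos [ 0.5017 -0.3612  0.0809] xang -159.23 z [ 0.001 -0.001 -1.   ] F [ 0.48 -0.38  1.01] w 0.007819403165371549
to button TCP (cm): [0.14953975 0.08557918 3.9876594 ]
red in wrist 325 230.45846153846153 223.55076923076922
```

View pics/press.png

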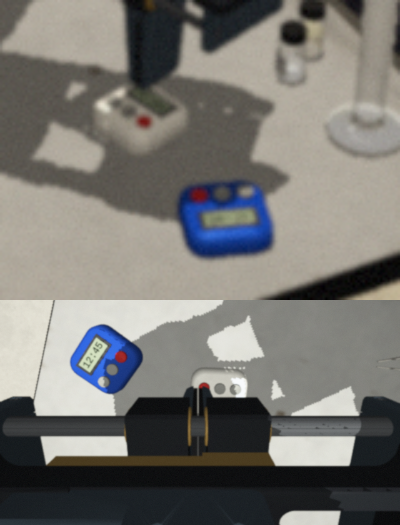

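Wrist view: the fingertips are just left of the red button, which is at about (326,257) in the full image, at the finger's +y side. The offset is as planned, and I'll move 2 mm nearer the button's middle.

{"method": "drive_tool", "body": {"motion": [[[0.15,0.3,1.5],[0,0,0],1],[[0,0,1.5],[0,0,0],1],[[0,0,0.5],[0,0,0],1],[[0,0,0.2],[0,0,0],1],[[0,0,0.2],[0,0,0],1],[[0,0,0],[0,0,0],1]]}}

```text
t: 15.78
eef_pos: [0.4989, -0.3587, 0.0411]
ee_rot: [-0.569, 3.089, -0.0]
ft_force: [0.4, 0.0, -0.6]
grip_width: 0.009
finger_force: 0.1
```

{"method": "drive_tool", "body": {"motion": [[[0,0,0.1],[0,0,0],1],[[0,0,0],[0,0,0],1]]}}

```text
t: 16.02
eef_pos: [0.4989, -0.3587, 0.0402]
ee_rot: [-0.569, 3.089, -0.001]
ft_force: [-0.6, -0.2, 3.5]
grip_width: 0.004
finger_force: 1.7
```

{"method": "drive_tool", "body": {"motion": [[[0,0,0.1],[0,0,0],1],[[0,0,0],[0,0,0],1]]}}

```text
t: 16.27
eef_pos: [0.499, -0.3588, 0.0397]
ee_rot: [-0.569, 3.089, -0.001]
ft_force: [-1.7, 2.0, 14.1]
grip_width: 0.0
finger_force: 6.9
```

{"method": "drive_tool", "body": {"motion": [[[0,0,0.05],[0,0,0],1],[[0,0,0],[0,0,0],1]]}}

```text
t: 16.52
eef_pos: [0.4989, -0.3588, 0.0396]
ee_rot: [-0.569, 3.089, -0.001]
ft_force: [-3.2, 2.7, 20.0]
grip_width: 0.004
finger_force: 10.3
```

The button gave about 1 mm and then hit its stop at 20 N, so it is fully pressed. I'll release, rise and check.

{"method": "drive_tool", "body": {"motion": [[[0,0,-1],[0,0,0],1],[[0,0,-4],[0,0,0],1],[[0,0,-5],[0,0,0],1],[[0,0,-5],[0,0,0],1],[[0,0,-5],[0,0,0],1],[[4,0,-2],[0,0,0],1],[[0,0,0],[0,0,0],1],[[0,0,0],[0,0,0],1]]}}

```text
t: 17.52
eef_pos: [0.4613, -0.3726, 0.2581]
ee_rot: [0.568, -3.09, -0.001]
ft_force: [0.4, -1.0, -0.2]
grip_width: 0.006
finger_force: 0.0
```

```bash
python3 - <<'E'
from h import *
tool(); c=env.camera("top"); T=np.array([.5293,-.0766])
im=c["color"][240:285,350:400].astype(int); v,u=np.nonzero((im[...,2]>im[...,1]+60)&(im[...,2]>im[...,0]+60))
print(len(u),u.mean()+350 if len(u) else 0,v.mean()+240 if len(u) else 0)
a=cv2.resize(c["color"][190:290,190:450],None,fx=3,fy=3,interpolation=cv2.INTER_CUBIC); cv2.imwrite("pics/end.png",a)
print([(round(r["conf"],2),(world(c,r["centre"])).round(4)) for th in ["cover","cover_knob"] for r in env.recognise("top",th)[:1]])
c=env.camera("scene"); print([(round(r["conf"],2),(world(c,r["centre"])).round(4)) for th in ["tank","cover","cover_knob","timer"] for r in env.recognise("scene",th)[:2]])
E
```

```text
t 17.525 pos [ 0.4613 -0.3726  0.2581] xang -159.16 z [-0.     0.001 -1.   ] F [ 0.44 -0.95 -0.21] w 0.006317428388914672
0 0 0
[(0.75, array([ 0.5278, -0.0762,  0.1149])), (0.93, array([ 0.5287, -0.0771,  0.1178]))]
[(0.73, array([ 0.5067, -0.1384,  0.0507])), (0.93, array([ 0.5192, -0.0895,  0.115 ])), (0.77, array([ 0.5209, -0.088 ,  0.115 ])), (0.95, array([ 0.4944, -0.3474,  0.0205])), (0.74, array([ 0.4972, -0.469 ,  0.0178]))]
```

From the top camera, the knob is at (0.529, -0.077) and the tank's centre was measured at (0.529, -0.077), so they match. The timer stands where it was and the arm is clear.

```bash
python3 -c "
from rig import env
print(env.finish_job())"
```

```text
the job is handed in; nothing more can be done
None
```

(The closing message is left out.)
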